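Draw the parts tray up to the fence and lay out the screwdriver

ROBOT

A 7-joint arm with a two-finger parallel gripper is mounted at the origin on the work surface. World frame = base frame: x ahead of the robot, y to its left, z up, the work surface at z = 0. Lengths are in m, angles in degrees, forces in N, time in s.
With the tool pointing down it reaches from about 0.425 to 0.875 m from the base axis. Payload 4.7 kg.
Tool frame: the origin (TCP) lies at the very end of the fingers, on their centre line; the grasp point (between the pads) lies 19 mm behind it; z points along the fingers, y is the line along which they close (so a half turn about z gives the same grasp; the last joint's range is limited). The gripper opens to 87 mm and grips with 3 to 60 N. Pads are 19 mm wide; open, the fingers measure 117 mm over their backs; the gripper's body (75 mm by 190 mm) begins 51 mm behind the grasp point.
Start: joints at [-62.217, 18.392, -4.016, 83.108, 1.295, 78.541, -3.26], TCP at [0.295, 0.579, 0.183] pointing down, gripper open.
Joint ranges: [-163.93, 163.93], [-17.29, 119.83], [-79.2, 71.16], [3.27, 140.29], [-89.18, 269.18], [5.43, 117.66], [-154.24, 154.24]. Speed limits (degrees/s): [147.25, 147.25, 180, 180, 180, 180, 180].

INTERFACE

Orientations are given as [roll, pitch, yaw] about the fixed x, y, z axes, in that order (R = Rz(yaw) Ry(pitch) Rx(roll)).
In Python, from cell import get_obs, eyes, env gives the robot as it stands.
- The arm moves only by the tool servo_tool, never from a script. Its argument "series" is a list that holds one entry, the list of rows, each a list of 7 numbers: the shift along the tool's x, y, z in units of 300 mm (1.0 is 300 mm), then the turn, a rotation vector about the tool's x, y, z in units of pi rad (1.0 is pi rad), then the opening, from 0 (shut) to 1 (fully open). In form: [[[tx, ty, tz, wx, wy, wz, gripper], ...]]. A call has 1 to 12 rows; each row is the pose to reach, as a shift and turn from the pose commanded when the call began, along the tool's axes at that moment, turning the shorter way round; what a row does not reach only later rows make up. A row lasts 1/12 s, in which the tool goes at most 41.7 mm and 7.16 degrees, less where a joint would pass 70% of its speed; a pose out of reach is approached as far as the arm can. A call with a number of a shift or a turn outside -1 to 1 is refused whole. A call with a gripper value outside its range is refused whole. The fingers move at their own pace and stop on an object; "grip_force" is the grip in N (left out, the last holds). Time passes only in rows, so rows that repeat a pose let the fingers close. It gives the time, the measured TCP pose, the force, the opening and the grip force at its end, in the units of the state.
- get_obs(): the state, without advancing time (a new reading comes with each control period).
- eyes.read_camera(name): name is "scene" or "top"; returns a dict with "frame" (480x640x3 uint8, red, green, blue), "depth" (480x640 float32, m along the optical axis (not along the pixel's ray), 0 where there is no reading), "fx", "fy", "cx", "cy" (pixels), "origin" and "rotation" of the camera in the world. Camera axes: x right, y down, z forward; pixel columns grow to the right and rows downward; lengths in m; the calibration is good to about 2 mm. A picture is of the moment at which its call begins.
- env.sign_off(): hands the job in; it is judged then, once.
The state is a dict: "time_s": time; "qpos": joint angles; "joint_velocities": joint speeds; "effort": joint torques, N m; "tool_pos": TCP position; "tool_rot": TCP orientation; "force": force on the tool from outside, world axes, zero at the start; "wrist_torque": the same for the moment, N m; "grip_width": finger opening in m; "grasp_force": force on a finger pad.
Only numpy, scipy, OpenCV 4.12 (cv2) and the standard library are available. Lean on these libraries where they do the work, as an engineer would, in place of code of your own. Each camera call takes 0.05 s, during which the arm holds its last target. There are 200 camera calls.

TASK

Hook your fingertips behind the far lip of the grey parts tray and drag it towards you, flat on the bench, until its near wall beds snug and square against the rubber-faced fence at the far edge of the light panel: pull until you feel the rubber take a firm pull, but gently, so as not to shift the fence from its setting, and do not squeeze the tray. Ease off, then take the screwdriver out of the tray and set it down gently, lying flat, on the free part of the panel beside the phone. Leave the tray square against the fence, and the phone, tool pot and bit case undisturbed.

Things in the scene. Friction and masses are not known exactly. Their poses are not given: they have to be found in the camera images.
- panel: White light panel fixed to the bench, 180 (x) x 320 (y) x 22. Origin: centre of underside; x to its far edge, y along it, z up. Beyond that edge (x = 90) its fence: bar 20 high with soft rubber face 300 long, face at x = 108 to 128, set anew each time, not measured. Rubber gives about 4.5 N/mm, up to 6 mm. Tray is firm at 6 N on it; over 16 N shifts the fence. Screwdriver on panel: at most 40 N.
- tray: Loose open tray of rigid grey plastic, 0.35-0.7 kg, drags with 1.5-5 N and may turn. Origin: centre of underside; x to its far wall, y along its long side, z up. Walls 114 x 224 outside, 3 thick; floor 3. Rim turned out 8 mm all round, 3 thick: 130 x 240 over it, top at 34 (it passes over the fence). Divider 25 high at y = +66. Fingers may load it with at most 25 N.
- tray_far_lip (a point): Middle of the outer edge of the tray's far rim: tray x = +65, z = 32.5. The bench behind it is clear.
- tray_near_left (a point): On the outer face of the tray's near wall, at its left end: tray x = -57, y = +112, z = 11. Meets the rubber (panel x = 108 to 128) when the tray is home.
- tray_near_right (a point): The same at the right end: tray x = -57, y = -112, z = 11.
- driver: Screwdriver lying on the tray floor roughly along tray y, 0.045 kg, 138 long: black eight-sided handle 90 long, 14 across flats, then collar and 3.6 mm shaft. Origin on the underside below mid-handle (axis 7 above); x along it to the tip, z up. To end with this origin at panel x within 80 and panel y within 140 of its middle, lying on its top.
- phone: Dark phone lying on the panel at its left (+y) end, 148 (x) x 72 (y) x 9; origin at the centre of its underside. Leave alone.
- pot: Dark round pot of hand tools, 80 across, 95 high, tools to 165; origin at the centre of its underside. Leave alone.
- bitcase: Flat blue bit case, 75 x 125 x 26; origin at the centre of its underside. Leave alone.
Not all that is in view belongs to the job. Several things look just like the driver: the one meant starts farthest from the robot's base.

How it is judged (in metres and radians):
On the way, in this order (a step that is already met when the one before it is completed fails the run):
1. with the gripper at its far lip, the tray is drawn snug and square: square to the panel within 0.015 rad and bearing on the fence with more than 6 N (x of each of tray_near_left, tray_near_right in the frame of panel below 0.131 m and angle between the x axis of tray and the x axis of panel, either way round below 0.015 rad and y of tray in the frame of panel between -0.06 and 0.06 m and contact force between tray and panel above 6 N and x of the grasp point in the frame of tray above 0.03 m), for 0.3 s.
2. the screwdriver is lifted out of the tray (z of driver in the frame of tray above 0.045 m), for 0.1 s.
At the end, for the whole second after the job is handed in: Tray flat, still touching the fence's rubber (over 0.3 N), square to the panel within 0.015 rad, its middle within 60 mm of the panel's sideways; screwdriver released, at rest, lying flat on the panel (origin within 80 mm of its middle in x, 140 mm in y) (x of each of tray_near_left, tray_near_right in the frame of panel below 0.131 m and angle between the x axis of tray and the x axis of panel, either way round below 0.015 rad and contact force between tray and panel above 0.3 N and y of tray in the frame of panel between -0.06 and 0.06 m and x of driver in the frame of panel between -0.08 and 0.08 m and y of driver in the frame of panel between -0.14 and 0.14 m and z of driver in the frame of panel between 0.018 and 0.028 m and angle between driver's own x axis and vertical between 1.47 and 1.67 rad and linear speed of each of driver, tray below 0.02 m/s and angle between tray's own z axis and vertical below 0.03 rad and contact force between the fingers and driver below 0.1 N).
It fails at once if the tray is forced against the fence with more than 16 N, which shifts it (contact force between tray and panel above 16 N).
It fails at once if the fingers load or squeeze the tray with more than 25 N (contact force between the fingers and tray above 25 N).
It fails at once if the tray is tipped or lifted off the bench (angle between tray's own z axis and vertical above 0.12 rad or height (world z) of tray above 0.012 m).
It fails at once if the screwdriver is dropped or pressed onto the panel with more than 40 N (contact force between driver and panel above 40 N).
It fails at once if the phone, the tool pot or the bit case is moved more than 10 mm (distance of any of phone, pot, bitcase from where it was at the start of the episode above 0.01 m).
It also fails if it takes over 72 s, if anything falls off the work surface, if the arm or the gripper's body presses on something with over 40 N, if the wrist force passes 120 N, or if a joint passes its speed limit or range.

## Working session

There is one attempt and no reset: what is moved stays moved. The work goes in short steps, Python scripts to look and compute and a tool call to move; the robot and the scene stay as the last step left them, time stands still between calls to the robot, and variables do not carry over. Pictures are saved under pics/ and viewed, at most 13 in all, crops included, and the job is handed in when it is done.

Besides the shell and the picture viewer there is one more tool, called after ">>>" by a JSON object that holds its "api" and its "payload". servo_tool: Moves the arm, as the interface text tells. Shifts and turns lie within -1 to 1; 1 stands for 300 mm of shift or pi rad of turn. Its arguments: {"type":"object","properties":{"series":{"type":"array"},"grip_force":{"type":"number"}},"required":["series"]}

```bash
mkdir -p pics; ls
cat > h.py <<'E'
import numpy as np, cv2
from cell import get_obs, eyes, env
def cam(n):
    c=eyes.read_camera(n); c['R']=np.array(c['rotation']).reshape(3,3) if np.size(c['rotation'])==9 else None; c['o']=np.array(c['origin']); return c
def cloud(c):
    v,u=np.mgrid[0:480,0:640]; d=c['depth']
    p=np.stack([(u-c['cx'])/c['fx']*d,(v-c['cy'])/c['fy']*d,d],-1)
    w=p@c['R'].T+c['o']; w[d==0]=np.nan; return w
def ray(c,u,v,z):
    r=c['R']@np.array([(u-c['cx'])/c['fx'],(v-c['cy'])/c['fy'],1]); return c['o']+r*(z-c['o'][2])/r[2]
E
python3 - <<'E'
from h import *
print(get_obs())
for n in ('scene','top'):
    c=cam(n); cv2.imwrite(f'pics/{n}0.png',c['frame'][:,:,::-1]); print(n,c['o'],c['rotation'],c['fx'],c['cx'],c['cy'])
    np.savez(f'{n}0.npz',**{k:c[k] for k in c if k!='o' and k!='R'})
E
```

```text
pics
{'time_s': 0.0, 'qpos': array([-62.21703924,  18.43943558,  -4.01689482,  83.17282021,
         1.29681409,  78.53948197,  -3.26068585]), 'joint_velocities': array([-0.05268595,  0.00107205, -0.05664417,  0.02860334, -0.10232291,
        0.1075501 , -0.12017002]), 'effort': array([-3.49305010e-04, -4.91296005e+01, -4.04215185e-01, -3.12539649e+01,
       -6.40789443e-02,  4.35210345e-02,  1.71829274e-04]), 'tool_pos': array([0.29461491, 0.57872285, 0.18227574]), 'tool_rot': array([-1.79893608e+02,  6.91928047e-03,  1.53027719e+02]), 'force': array([ 1.08905319, -1.45501361, -0.01791478]), 'wrist_torque': array([-0.01629549,  0.03421978,  0.0245767 ]), 'grasp_force': 0.0, 'grip_width': 0.08712530497854641}
scene [ 1.16046918 -0.20472955  0.85597898] [-138.67609736    0.76220224   73.25093904] 523.4253102677189 320.37731534354407 235.64101278931034
top [0.21564271 0.02003554 1.34256128] [-169.13694109   -1.72032978  -90.37665947] 603.0941693381785 326.44714435329223 223.41884116050778
```

```bash
sed -i "s/c\['R'\]=.*None; /c['R']=Rot.from_euler('xyz',c['rotation'],degrees=True).as_matrix(); /; 1a from scipy.spatial.transform import Rotation as Rot" h.py; python3 -c "
import h"; cat h.py | head -6
```

```text
import numpy as np, cv2
from scipy.spatial.transform import Rotation as Rot
from cell import get_obs, eyes, env
def cam(n):
    c=eyes.read_camera(n); c['R']=Rot.from_euler('xyz',c['rotation'],degrees=True).as_matrix(); c['o']=np.array(c['origin']); return c
def cloud(c):
```

View pics/scene0.png

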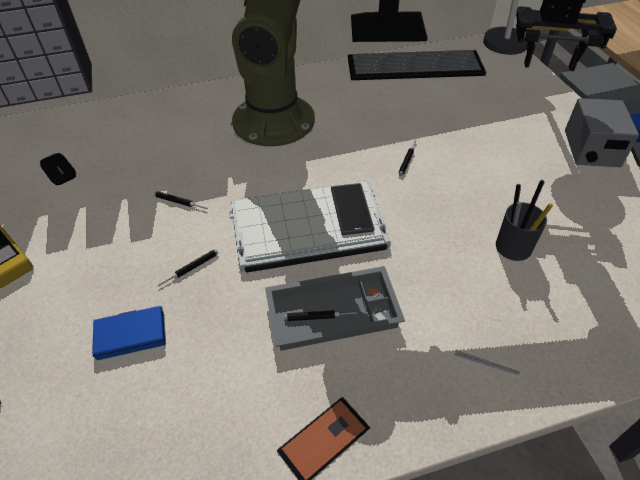

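View pics/top0.png

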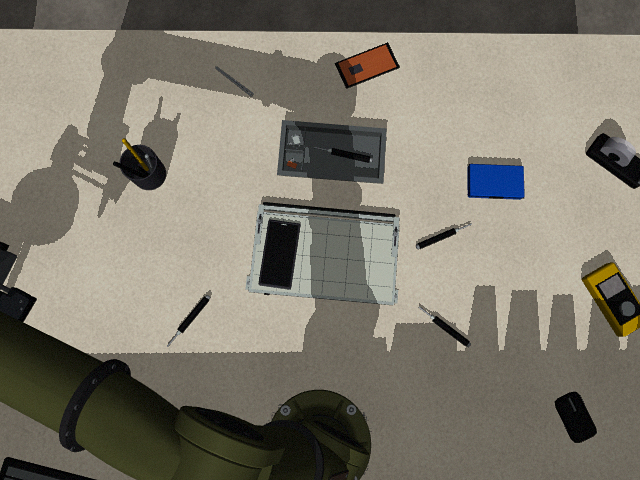

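Scene view: tray at about (335,307), its driver's handle at (312,315), fence bar at (320,253), phone at (352,208). Top view: tray (332,152), driver (345,154), fence (328,210), pot (143,165), bit case (496,181).

```bash
cat > m.py <<'E'
from h import *
def rect(p):
    (c,s,a)=cv2.minAreaRect((p*1000).astype(np.float32)); return np.round(c,1),np.round(s,1),round(a,2)
def measure(n,c):
    w=cloud(c); f=cv2.cvtColor(c['frame'],cv2.COLOR_RGB2HSV); x,y,z=w[...,0],w[...,1],w[...,2]
    roi=(x>.35)&(x<.85)&(abs(y)<.25)
    for nm,lo,hi in (('rim',.029,.04),('panel',.017,.027)):
        m=(roi&(z>lo)&(z<hi)).astype(np.uint8); m=cv2.morphologyEx(m,cv2.MORPH_OPEN,np.ones((2,2)))
        k,l,s,ce=cv2.connectedComponentsWithStats(m)
        for i in range(1,k):
            if s[i,4]>150:
                q=w[l==i]; print(n,nm,s[i],'z',np.round(np.nanmedian(q[:,2])*1000,1),rect(q[:,:2]))
    return w,f
if __name__=='__main__':
    for n in ('top','scene'):
        c=dict(np.load(f'{n}0.npz')); c['R']=Rot.from_euler('xyz',c['rotation'],degrees=True).as_matrix(); c['o']=c['origin']
        w,f=measure(n,c)
        # profiles along world x at few y
        im=cv2.resize(c['frame'][100:320,230:420] if n=='top' else c['frame'][170:360,220:420],None,fx=3.0,fy=2.7 if n=='top' else 3.0,interpolation=cv2.INTER_CUBIC)
        cv2.imwrite(f'pics/{n}crop.png',im[:,:,::-1])
        z=w[...,2]; x=w[...,0]; y=w[...,1]
        # dark driver handle in tray
        m=(f[...,2]<40)&(z<.03)&(z>.004)
        k,l,s,ce=cv2.connectedComponentsWithStats(m.astype(np.uint8))
        for i in range(1,k):
            if s[i,4]>60: q=w[l==i]; print(n,'dark',s[i],np.round(np.nanmedian(q,0)*1000,1),rect(q[:,:2]), 'zmax',np.nanpercentile(q[:,2],95))
E
python3 m.py
```

```text
top rim [280 121  10  40 162] z 31.2 (array([658.3,  74.7]), array([13.8, 94.6]), 84.03)
top rim [307 123  62  10 255] z 31.3 (array([691.6, -48.1]), array([140.9,  12.4]), 85.67)
top rim [375 129  13  38 196] z 31.6 (array([ 649. , -146.4]), array([31.5, 98.3]), 85.56)
top rim [278 162  55  18 266] z 31.5 (array([579. ,  28.5]), array([124.2,  33.5]), 72.67)
top panel [ 254  205  146   73 5466] z 20.5 (array([439.8, -23.9]), array([315.5, 144.2]), 81.52)
top dark [297 126  55   9 196] [689.5 -21.8  17.4] (array([689.2, -17.8]), array([125.6,   6.4]), 86.58) zmax 0.02821220775636113
top dark [586 133  54  56 870] [ 605.1 -686.1   25.5] (array([ 617.7, -697.6]), array([138.9,  63.5]), 50.46) zmax 0.029358483507120458
top dark [331 148  39  15 253] [631.2 -76.7  13.2] (array([632.8, -77.5]), array([88.6, 17.3]), 76.97) zmax 0.01839859842185083
top dark [139 164  27  26 116] [563.3 354.4  18.4] (array([570., 363.]), array([24.4, 70.7]), 45.24) zmax 0.02837245480921552
top dark [263 202 132  15 374] [502.5 -27.5  16.8] (array([502.8, -26.3]), array([296.3,   9.2]), 84.63) zmax 0.02120157
[... 2333 characters left out ...]
9]), 22.23) zmax 0.029633980100906676
scene dark [156 192  36  15 185] [ 235.5 -292.6   12.1] (array([ 235.4, -292.7]), array([91.3, 12.2]), 53.34) zmax 0.01620626888940195
scene dark [496 235  37  25 300] [615.8 356.8  16.5] (array([605.4, 363.8]), array([72., 28.]), 39.26) zmax 0.028152253332823292
scene dark [245 244 142  28 737] [504.6 -30.7  16.4] (array([504.2, -26.7]), array([297.5,  10.5]), 84.46) zmax 0.020659404540938554
scene dark [175 251  41  27 243] [ 443.2 -269.7   12. ] (array([ 441.4, -268.3]), array([14.2, 89.1]), 20.06) zmax 0.01596665903986899
scene dark [288 310  47  11 361] [635.4 -75.4  15.2] (array([630.4, -75.8]), array([87.8, 20.9]), 77.47) zmax 0.018785313870235854
```

View pics/topcrop.png

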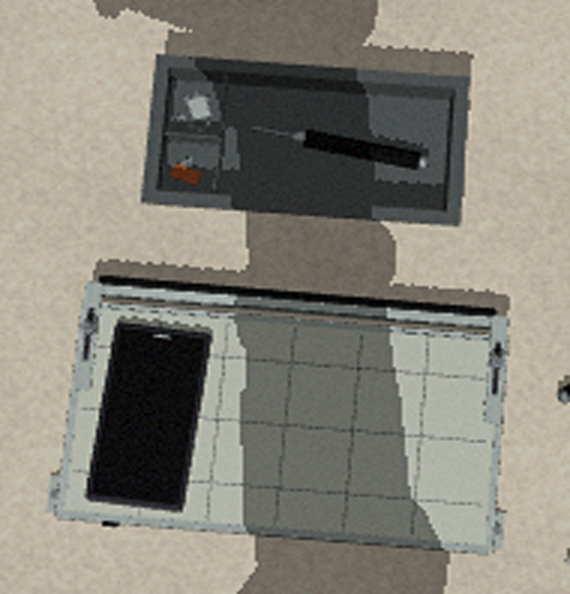

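View pics/scenecrop.png

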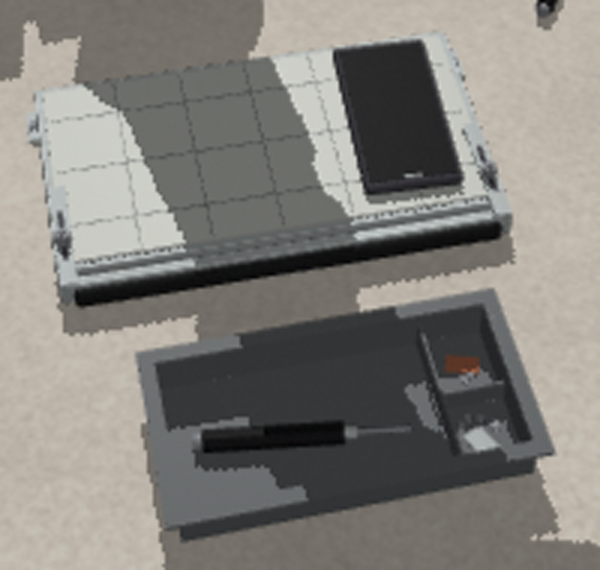

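Crops show tray rim corners (top px) at about (283,121),(387,128),(384,183),(278,175) and the rubber's outer edge (263,202)-(396,215); I refine these edges to lines.

```bash
cat > e.py <<'E'
from h import *
def line(img,a,b,r=4,n=60,lo=.06,hi=.94):
    a,b=np.array(a,float),np.array(b,float); d=(b-a)/np.linalg.norm(b-a); nn=np.array([-d[1],d[0]])
    t=np.linspace(lo,hi,n)[:,None]; s=np.arange(-r,r+.01,.25)
    P=(a+t*(b-a))[:,None]+s[None,:,None]*nn
    g=cv2.remap(img,P[...,0].astype(np.float32),P[...,1].astype(np.float32),cv2.INTER_LINEAR)
    gr=np.abs(np.diff(cv2.GaussianBlur(g,(5,1),0),axis=1)); k=gr.argmax(1)
    Q=(P[np.arange(n),k]+P[np.arange(n),k+1])/2
    f=cv2.fitLine(Q.astype(np.float32),cv2.DIST_HUBER,0,.01,.01).ravel(); v,p=f[:2],f[2:]
    res=np.abs((Q-p)@[-v[1],v[0]])
    ok=res<1
    f=cv2.fitLine(Q[ok].astype(np.float32),cv2.DIST_L2,0,.01,.01).ravel()
    return f[2:],f[:2],ok.mean()
def quad(c,C,z,**k):
    img=cv2.cvtColor(c['frame'],cv2.COLOR_RGB2LAB)[...,0].astype(np.float32)
    L=[line(img,C[i],C[(i+1)%len(C)],**k) for i in range(len(C))]
    out=[]
    for i in range(len(C)):
        p,v,_=L[i-1]; q,w,_=L[i]
        s=np.linalg.solve(np.array([v,-w]).T,q-p); out.append(p+s[0]*v)
    px=np.array(out); W=np.array([ray(c,*p,z)[:2] for p in px])
    e=np.roll(W,-1,0)-W
    return px,W*1000,np.linalg.norm(e,axis=1)*1000,np.degrees(np.arctan2(e[:,1],e[:,0])),[round(l[2],2) for l in L]
def old(n):
    c=dict(np.load(f'{n}0.npz')); c['R']=Rot.from_euler('xyz',c['rotation'],degrees=True).as_matrix(); c['o']=c['origin']; return c
E
python3 - <<'E'
from e import *
np.set_printoptions(precision=2,suppress=True)
T,S=old('top'),old('scene')
CT=[(282.7,120.7),(386.7,128.1),(384,183.3),(277.7,174.8)]
CS=[(404.3,321.7),(275,345.7),(265.7,287.3),(385,266.7)]
rt=quad(T,CT,.034); rs=quad(S,CS,.034)
for r in (rt,rs): print(*r[1:],r[1].mean(0))
# two-view height of corners
for i in range(4):
    def d(c,p):
        r=c['R']@[(p[0]-c['cx'])/c['fx'],(p[1]-c['cy'])/c['fy'],1]; return r
    a,b=d(T,rt[0][i]),d(S,rs[0][i]); s=np.linalg.lstsq(np.array([a,-b]).T,S['o']-T['o'],rcond=None)[0]
    print('corner h',(T['o']+s[0]*a)[2],(S['o']+s[1]*b)[2])
g=lambda c:cv2.cvtColor(c['frame'],cv2.COLOR_RGB2LAB)[...,0].astype(np.float32)
for nm,c,a,b,z in (('rub out top',T,(263.3,202.2),(395.7,214.8),.02),('near edge',T,(247.3,290.7),(393.3,304.4),.022),
   ('rub/bar scene upper',S,(245.5,267.5),(387,246),.02),('panel near scene',S,(235,199),(365,181),.022)):
    p,v,k=line(g(c),a,b,r=3); A,B=[ray(c,*(p+t*v),z)[:2]*1000 for t in (-50,50)]
    e=B-A; print(nm,k,A,B,np.degrees(np.arctan2(e[1],e[0]))%180)
# fence: point cloud of dark bar, far-edge distance
for n,c in (('T',T),('S',S)):
    w=cloud(c); m=(w[...,0]>.46)&(w[...,0]<.54)&(abs(w[...,1]+.025)<.17)&(g(c)<70)&(w[...,2]>.012)&(w[...,2]<.026)
    q=w[m]; f=np.array([np.cos(np.radians(-6.5)),np.sin(np.radians(-6.5))]); 
    print(n,m.sum(),np.percentile(q[:,2],[5,50,95]), np.percentile(q[:,:2]@f,[2,50,98]))
E
```

```text
[[ 707.97   79.71]
 [ 688.23 -159.41]
 [ 557.73 -149.19]
 [ 577.09   90.5 ]] [239.93 130.9  240.47 131.32] [-94.72 175.52  85.38  -4.71] [np.float64(1.0), np.float64(1.0), np.float64(1.0), np.float64(0.98)] [632.75 -34.6 ]
[[ 721.52   79.7 ]
 [ 685.94 -163.89]
 [ 559.49 -146.75]
 [ 578.79   91.4 ]] [246.18 127.61 238.93 143.22] [-98.31 172.28  85.37  -4.68] [np.float64(0.55), np.float64(0.85), np.float64(0.75), np.float64(1.0)] [636.44 -34.89]
corner h 0.02013852575924746 0.020804579391933586
corner h 0.035238465935541585 0.03554711484206241
corner h 0.03291526327977601 0.03271066578373738
corner h 0.032554241917052806 0.032732579071804824
rub out top 0.5833333333333334 [509.28  90.03] [ 487.7  -133.25] 84.48030844635893
near edge 1.0 [312.01 101.75] [ 292.13 -115.14] 84.76395345405479
rub/bar scene upper 0.95 [ 489.03 -135.35] [510.47  70.48] 84.05468055608543
panel near scene 0.8333333333333334 [ 293.83 -114.61] [322.26 114.48] 82.9279355916591
T 480 [0.01 0.02 0.02] [0.45 0.5  0.51]
S 699 [0.01 0.02 0.02] [0.46 0.5  0.51]
```

```bash
cat > go.py <<'E'
import sys
from h import *
def plan(p,yaw,tp,tyaw):
    R=Rot.from_euler('xyz',[180,0,yaw],degrees=True); s=R.inv().apply(np.array(tp)-p)/.3
    dy=(tyaw-yaw+180)%360-180
    return np.round(s,4),'wz',round(-dy/180,4)
a=[float(v) for v in sys.argv[1:]]
print(plan(np.array(a[:3]),a[3],a[4:7],a[7]))
E
python3 go.py .295 .579 .183 153.03  .45 .35 .31 164; python3 go.py .45 .35 .31 164  .63 .15 .31 174.5;  python3 go.py .63 .15 .31 174.5 .727 -.042 .15 174.5
```

```text
(array([-0.8067, -0.446 , -0.4233]), 'wz', -0.0609)
(array([-0.7605, -0.4755, -0.    ]), 'wz', -0.0583)
(array([-0.3832, -0.6061,  0.5333]), 'wz', -0.0)
```

>>> {"api": "servo_tool", "payload": {"series": [[[0, 0, -0.4233, 0, 0, 0, 1], [0, 0, -0.4233, 0, 0, 0, 1], [0, 0, -0.4233, 0, 0, 0, 1], [0, 0, -0.4233, 0, 0, 0, 1], [-0.8067, -0.446, -0.4233, 0, 0, -0.0609, 1], [-0.8067, -0.446, -0.4233, 0, 0, -0.0609, 1], [-0.8067, -0.446, -0.4233, 0, 0, -0.0609, 1], [-0.8067, -0.446, -0.4233, 0, 0, -0.0609, 1], [-0.8067, -0.446, -0.4233, 0, 0, -0.0609, 1], [-0.8067, -0.446, -0.4233, 0, 0, -0.0609, 1], [-0.8067, -0.446, -0.4233, 0, 0, -0.0609, 1], [-0.8067, -0.446, -0.4233, 0, 0, -0.0609, 1]]]}}

```text
time_s: 1.1
tool_pos: [0.4551, 0.3424, 0.3104]
tool_rot: [-179.9, 0.2, 163.3]
force: [0.1, -0.6, 0.4]
grip_width: 0.0871
grasp_force: 0.0
```

>>> {"api": "servo_tool", "payload": {"series": [[[-0.7605, -0.4755, 0, 0, 0, -0.0583, 1], [-0.7605, -0.4755, 0, 0, 0, -0.0583, 1], [-0.7605, -0.4755, 0, 0, 0, -0.0583, 1], [-0.7605, -0.4755, 0, 0, 0, -0.0583, 1], [-0.7605, -0.4755, 0, 0, 0, -0.0583, 1], [-0.7605, -0.4755, 0, 0, 0, -0.0583, 1], [-0.7605, -0.4755, 0, 0, 0, -0.0583, 1], [-0.7605, -0.4755, 0, 0, 0, -0.0583, 1], [-0.7605, -0.4755, 0, 0, 0, -0.0583, 1]]]}}

```text
time_s: 1.85
tool_pos: [0.6302, 0.1488, 0.3093]
tool_rot: [-180.0, -0.1, 174.3]
force: [-0.8, 1.9, -0.3]
grip_width: 0.0868
grasp_force: 0.0
```

>>> {"api": "servo_tool", "payload": {"series": [[[-0.3832, -0.6061, 0.5333, 0, 0, 0, 1], [-0.3832, -0.6061, 0.5333, 0, 0, 0, 1], [-0.3832, -0.6061, 0.5333, 0, 0, 0, 1], [-0.3832, -0.6061, 0.5333, 0, 0, 0, 1], [-0.3832, -0.6061, 0.5333, 0, 0, 0, 1], [-0.3832, -0.6061, 0.5333, 0, 0, 0, 1], [-0.3832, -0.6061, 0.5333, 0, 0, 0, 1], [-0.3832, -0.6061, 0.5333, 0, 0, 0, 1], [-0.3832, -0.6061, 0.5333, 0, 0, 0, 1]]]}}

```text
time_s: 2.6
tool_pos: [0.7261, -0.0399, 0.1495]
tool_rot: [179.9, -0.1, 174.5]
force: [0.0, 0.6, -0.3]
grip_width: 0.0871
grasp_force: 0.0
```

>>> {"api": "servo_tool", "payload": {"series": [[[0, 0, 0.2, 0, 0, 0, 1], [0, 0, 0.3, 0, 0, 0, 1], [0, 0, 0.4, 0, 0, 0, 1], [0, 0, 0.44, 0, 0, 0, 1], [0, 0, 0.453, 0, 0, 0, 1], [0, 0, 0.453, 0, 0, 0, 1], [0, 0, 0.453, 0, 0, 0, 1]]]}}

```text
time_s: 3.18
tool_pos: [0.7292, -0.0407, 0.0181]
tool_rot: [179.9, 0.3, 174.6]
force: [-0.1, 0.2, 1.4]
grip_width: 0.0872
grasp_force: 0.0
```

Run:
```python
from h import *
print(get_obs()['tool_pos'],get_obs()['force'])
c=cam('scene'); cv2.imwrite('pics/s1.png',cv2.resize(c['frame'][200:380,220:460],None,fx=3,fy=3)[:,:,::-1])
```

```text
[ 0.72917849 -0.04069059  0.0180685 ] [-0.05009528  0.22863525  1.4408285 ]
```

View pics/s1.png

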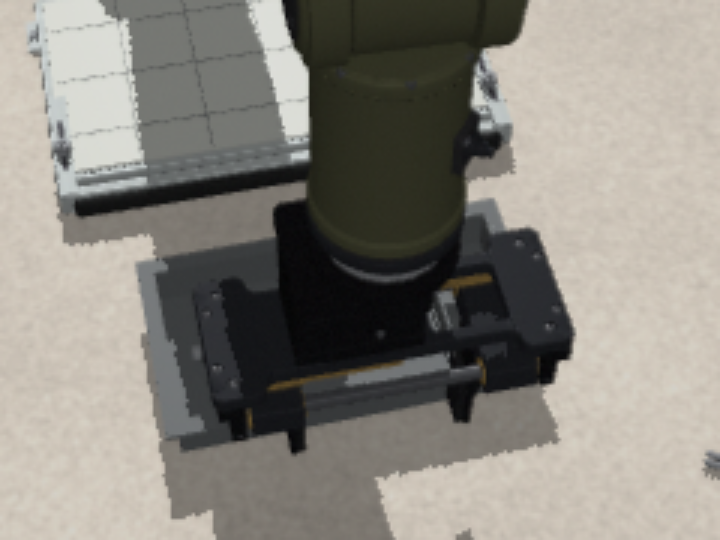

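The view shows both fingers behind the far rim (crop px (298,440) and (462,410)), body clear of the tray.

>>> {"api": "servo_tool", "payload": {"series": [[[0.005, 0, 0.005, 0, 0, 0, 1], [0.01, 0, 0.008, 0, 0, 0, 1], [0.015, 0, 0.008, 0, 0, 0, 1], [0.02, 0, 0.008, 0, 0, 0, 1], [0.025, 0, 0.008, 0, 0, 0, 1], [0.03, 0, 0.008, 0, 0, 0, 1], [0.035, 0, 0.008, 0, 0, 0, 1], [0.04, 0, 0.008, 0, 0, 0, 1], [0.045, 0, 0.008, 0, 0, 0, 1], [0.05, 0, 0.008, 0, 0, 0, 1], [0.05, 0, 0.008, 0, 0, 0, 1], [0.05, 0, 0.008, 0, 0, 0, 1]]]}}

```text
time_s: 4.23
tool_pos: [0.7118, -0.0403, 0.0121]
tool_rot: [180.0, 0.0, 174.5]
force: [0.4, -0.7, -1.0]
grip_width: 0.0872
grasp_force: 0.0
```

>>> {"api": "servo_tool", "payload": {"series": [[[0.004, 0, 0, 0, 0, 0, 1], [0.008, 0, 0, 0, 0, 0, 1], [0.012, 0, 0, 0, 0, 0, 1], [0.016, 0, 0, 0, 0, 0, 1], [0.02, 0, 0, 0, 0, 0, 1], [0.024, 0, 0, 0, 0, 0, 1], [0.028, 0, 0, 0, 0, 0, 1], [0.032, 0, 0, 0, 0, 0, 1], [0.036, 0, 0, 0, 0, 0, 1], [0.04, 0, 0, 0, 0, 0, 1], [0.044, 0, 0, 0, 0, 0, 1], [0.048, 0, 0, 0, 0, 0, 1]]]}}

```text
time_s: 5.23
tool_pos: [0.6974, -0.039, 0.0121]
tool_rot: [180.0, 0.0, 174.5]
force: [-0.1, 0.6, 0.6]
grip_width: 0.0868
grasp_force: 0.0
```

>>> {"api": "servo_tool", "payload": {"series": [[[0.004, 0, 0, 0, 0, 0, 1], [0.008, 0, 0, 0, 0, 0, 1], [0.012, 0, 0, 0, 0, 0, 1], [0.016, 0, 0, 0, 0, 0, 1], [0.02, 0, 0, 0, 0, 0, 1], [0.024, 0, 0, 0, 0, 0, 1], [0.028, 0, 0, 0, 0, 0, 1], [0.032, 0, 0, 0, 0, 0, 1], [0.036, 0, 0, 0, 0, 0, 1], [0.04, 0, 0, 0, 0, 0, 1]]]}}

```text
time_s: 6.07
tool_pos: [0.6854, -0.0378, 0.0121]
tool_rot: [180.0, 0.0, 174.5]
force: [-0.1, 0.1, -0.6]
grip_width: 0.0867
grasp_force: 0.0
```

Run:
```python
from e import *
np.set_printoptions(precision=1,suppress=True)
print(get_obs()['tool_pos'],get_obs()['force'])
c=cam('scene'); cv2.imwrite('pics/s2.png',cv2.resize(c['frame'][200:380,220:460],None,fx=3,fy=3)[:,:,::-1])
```

```text
[ 0.7 -0.   0. ] [-0.1  0.1 -0.6]
```

View pics/s2.png

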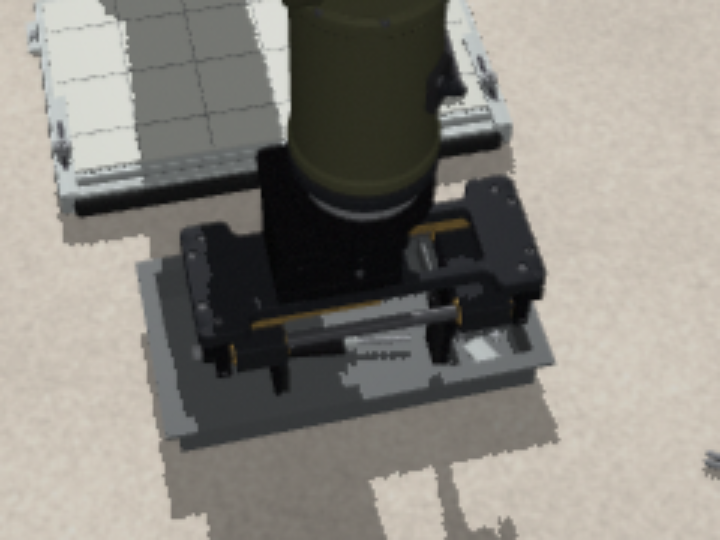

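Run:
```python
from e import *
np.set_printoptions(precision=4,suppress=True)
o=get_obs(); print(o['tool_pos'],o['force'],o['tool_rot'])
c=cam('scene'); w=cloud(c)
for u,v in ((313,328),(313,325),(313,332),(313,340),(366,318),(366,315),(280,345),(290,346),(340,335),(385,318)): print(u,v,w[v,u],c['frame'][v,u], ray(c,u,v,.012))
m=measure=None
t=cam('top'); wt=cloud(t)
q=wt[110:140,280:400].reshape(-1,3); q=q[(q[:,2]>.028)&(q[:,2]<.037)]; print(len(q),q.mean(0))
cv2.imwrite('pics/t2.png',cv2.resize(t['frame'][90:250,240:420],None,fx=3.5,fy=3.5)[:,:,::-1])
```

```text
[ 0.6852 -0.0378  0.0121] [-0.9644 -1.0385 -0.2525] [179.9943  -0.0096 174.4795]
313 328 [ 0.6898 -0.0876  0.06  ] [11 11 13] [ 0.6614 -0.0806  0.012 ]
313 325 [ 0.6902 -0.0875  0.0705] [12 13 14] [ 0.6552 -0.0788  0.012 ]
313 332 [nan nan nan] [56 58 60] [ 0.6696 -0.083   0.012 ]
313 340 [ 0.6858 -0.0877  0.0122] [54 57 57] [ 0.6857 -0.0877  0.012 ]
366 318 [0.6968 0.0086 0.0579] [15 14 15] [0.6701 0.0209 0.012 ]
366 315 [0.7    0.0066 0.0735] [15 15 16] [0.6639 0.0231 0.012 ]
280 345 [ 0.6893 -0.1491  0.032 ] [65 68 69] [ 0.6779 -0.1478  0.012 ]
290 346 [ 0.6829 -0.1306  0.008 ] [54 56 57] [ 0.6852 -0.1309  0.012 ]
340 335 [ 0.6904 -0.0373  0.012 ] [55 57 58] [ 0.6904 -0.0373  0.012 ]
385 318 [0.6784 0.0562 0.008 ] [155 161 161] [0.6807 0.055  0.012 ]
175 [ 0.683  -0.007   0.0323]
```

View pics/t2.png

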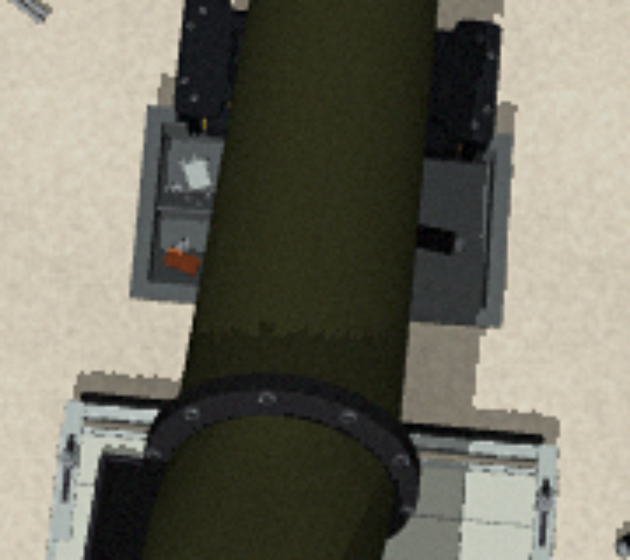

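Run:
```python
from e import *
np.set_printoptions(precision=4,suppress=True)
o=get_obs(); print(o['tool_pos'],o['qpos'])
c=cam('scene'); w=cloud(c)
for u in (312,314,366,367):
  for v in range(300,346,2): print(u,v,w[v,u],c['frame'][v,u]) if u in(314,366) else 0
```

```text
[ 0.6855 -0.0378  0.0121] [-11.7617  30.2637  17.0869  88.4541  -9.5958  62.7217  92.0193]
314 300 [ 0.7041 -0.0875  0.1665] [ 9  8 11]
314 302 [ 0.7046 -0.0878  0.1616] [20 21 23]
314 304 [ 0.7057 -0.0882  0.1576] [19 19 22]
314 306 [ 0.7033 -0.0877  0.1484] [83 68 37]
314 308 [ 0.6766 -0.081   0.101 ] [45 46 45]
314 310 [ 0.7086 -0.0893  0.1451] [28 27 27]
314 312 [ 0.7118 -0.0903  0.1445] [29 28 27]
314 314 [ 0.7156 -0.0914  0.1448] [26 25 26]
314 316 [ 0.7169 -0.0918  0.141 ] [21 22 23]
314 318 [ 0.7175 -0.0921  0.1362] [18 20 21]
314 320 [ 0.7177 -0.0923  0.1306] [20 21 22]
314 322 [ 0.6898 -0.0854  0.0785] [18 18 20]
314 324 [ 0.6888 -0.0853  0.0705] [17 18 18]
314 326 [ 0.6872 -0.085   0.0613] [15 15 16]
314 328 [ 0.6883 -0.0855  0.0566] [14 14 15]
314 330 [ 0.6893 -0.0859  0.0516] [35 37 37]
314 332 [ 0.6664 -0.0803  0.0055] [57 60 61]
314 334 [ 0.6874 -0.0857  0.035 ] [58 60 61]
314 336 [ 0.6899 -0.0865  0.0323] [58 60 61]
314 338 [ 0.6934 -0.0875  0.0316] [57 59 60]
314 340 [ 0.6874 -0.0862  0.0141] [55 57 58]
314 342 [ 0.6876 -0.0864  0.0074] [55 57 57]
314 344 [ 0.6875 -0
[... 330 characters left out ...]
]
366 314 [0.6985 0.0071 0.0742] [16 15 17]
366 316 [0.6977 0.0078 0.0661] [17 17 17]
366 318 [0.697  0.0085 0.0583] [15 17 17]
366 320 [0.6985 0.0082 0.0541] [15 15 16]
366 322 [0.6738 0.02   0.0041] [107 110 112]
366 324 [0.6948 0.0107 0.0338] [76 79 80]
366 326 [0.6994 0.0089 0.0349] [59 62 63]
366 328 [0.7032 0.0075 0.0348] [55 57 59]
366 330 [0.6964 0.0111 0.0153] [54 55 57]
366 332 [0.6943 0.0125 0.0041] [54 56 57]
366 334 [0.6962 0.012  0.0004] [120 116 109]
366 336 [0.7006 0.0104 0.0011] [125 120 113]
366 338 [0.7042 0.0091 0.0004] [124 120 112]
366 340 [ 0.7074  0.008  -0.001 ] [125 119 113]
366 342 [0.7125 0.006  0.0012] [124 118 111]
366 344 [ 0.7156  0.005  -0.0003] [127 123 116]
```

The depth along the fingers shows their tips at z≈0.051 where the robot reports 0.012. The reported height reads about 39 mm low, so the fingers passed above the rim and the tray has not moved. I'll back off and go lower, keeping this offset.

>>> {"api": "servo_tool", "payload": {"series": [[[-0.05, 0, -0.02, 0, 0, 0, 1], [-0.1, 0, -0.02, 0, 0, 0, 1], [-0.137, 0, -0.02, 0, 0, 0, 1], [-0.137, 0, -0.02, 0, 0, 0, 1], [-0.137, 0, 0.02, 0, 0, 0, 1], [-0.137, 0, 0.06, 0, 0, 0, 1], [-0.137, 0, 0.08, 0, 0, 0, 1], [-0.137, 0, 0.1, 0, 0, 0, 1], [-0.137, 0, 0.1, 0, 0, 0, 1], [-0.137, 0, 0.1, 0, 0, 0, 1]]]}}

```text
time_s: 7.1
tool_pos: [0.7258, -0.0417, -0.0187]
tool_rot: [-180.0, -0.1, 174.5]
force: [0.5, 0.1, -0.8]
grip_width: 0.087
grasp_force: 0.0
```

Run:
```python
from e import *
np.set_printoptions(precision=4,suppress=True)
o=get_obs(); print(o['tool_pos'],o['force'])
c=cam('scene'); w=cloud(c); L=c['frame'].max(-1)
m=(w[...,0]>.71)&(w[...,0]<.76)&(L<40)&(abs(w[...,1]+.04)<.08)&(w[...,2]<.09); q=w[m]
for s in (q[q[:,1]<-.04],q[q[:,1]>-.04]): print(len(s), np.percentile(s[:,2],[0,1,3,10]), np.percentile(s[:,0],[5,50,95]),np.median(s[:,1]))
```

```text
[ 0.7258 -0.0417 -0.0187] [ 0.4634  0.1455 -0.7736]
30 [0.0218 0.0224 0.0237 0.0254] [0.7288 0.7304 0.7313] -0.0909895525382014
124 [0.0191 0.0206 0.0243 0.0273] [0.7237 0.7378 0.7413] 0.00443681322271787
```

>>> {"api": "servo_tool", "payload": {"series": [[[0.01, 0, 0, 0, 0, 0, 1], [0.02, 0, 0, 0, 0, 0, 1], [0.03, 0, 0, 0, 0, 0, 1], [0.04, 0, 0, 0, 0, 0, 1], [0.045, 0, 0, 0, 0, 0, 1], [0.05, 0, 0, 0, 0, 0, 1], [0.055, 0, 0, 0, 0, 0, 1], [0.06, 0, 0, 0, 0, 0, 1], [0.065, 0, 0, 0, 0, 0, 1], [0.07, 0, 0, 0, 0, 0, 1], [0.075, 0, 0, 0, 0, 0, 1], [0.08, 0, 0, 0, 0, 0, 1]]]}}

```text
time_s: 8.15
tool_pos: [0.7032, -0.0395, -0.0176]
tool_rot: [180.0, 0.1, 174.5]
force: [4.6, -0.8, -0.9]
grip_width: 0.0867
grasp_force: 2.1
```

>>> {"api": "servo_tool", "payload": {"series": [[[0.007, 0, 0, 0, 0, 0, 1], [0.014, 0, 0, 0, 0, 0, 1], [0.021, 0, 0, 0, 0, 0, 1], [0.028, 0, 0, 0, 0, 0, 1], [0.035, 0, 0, 0, 0, 0, 1], [0.042, 0, 0, 0, 0, 0, 1], [0.049, 0, 0, 0, 0, 0, 1], [0.056, 0, 0, 0, 0, 0, 1], [0.063, 0, 0, 0, 0, 0, 1], [0.07, 0, 0, 0, 0, 0, 1]]]}}

```text
time_s: 8.98
tool_pos: [0.6818, -0.0375, -0.0177]
tool_rot: [180.0, 0.0, 174.5]
force: [4.8, 0.2, 0.4]
grip_width: 0.087
grasp_force: 2.5
```

Run:
```python
from e import *
np.set_printoptions(precision=4,suppress=True)
for i in range(3):
    o=get_obs(); print(o['tool_pos'],o['force']); c=cam('top')
cv2.imwrite('pics/t3.png',cv2.resize(c['frame'][90:250,240:420],None,fx=3.5,fy=3.5)[:,:,::-1])
```

```text
[ 0.6818 -0.0375 -0.0177] [4.7938 0.1957 0.394 ]
[ 0.6813 -0.0374 -0.0177] [4.0798 0.3002 1.4184]
[ 0.6813 -0.0374 -0.0177] [ 3.6868 -0.145   1.4544]
```

View pics/t3.png

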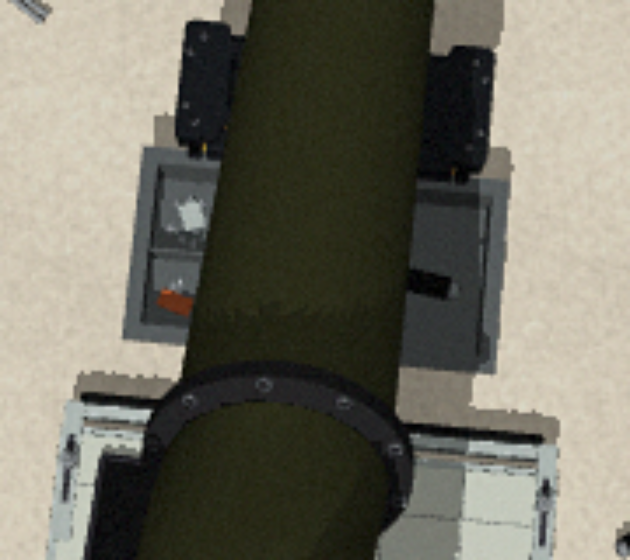

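The tray follows, with a drag of about 4.5 N; its near rim sits at crop rows 340-370 and the fence at 395-440, still square.

>>> {"api": "servo_tool", "payload": {"series": [[[0.01, 0, 0, 0, 0, 0, 1], [0.02, 0, 0, 0, 0, 0, 1], [0.03, 0, 0, 0, 0, 0, 1], [0.04, 0, 0, 0, 0, 0, 1], [0.05, 0, 0, 0, 0, 0, 1], [0.06, 0, 0, 0, 0, 0, 1], [0.07, 0, 0, 0, 0, 0, 1], [0.08, 0, 0, 0, 0, 0, 1], [0.09, 0, 0, 0, 0, 0, 1], [0.1, 0, 0, 0, 0, 0, 1]]]}}

```text
time_s: 9.97
tool_pos: [0.6522, -0.0347, -0.0177]
tool_rot: [-180.0, 0.1, 174.5]
force: [5.5, 0.3, 1.2]
grip_width: 0.0872
grasp_force: 2.5
```

Run:
```python
from e import *
np.set_printoptions(precision=2,suppress=True)
o=get_obs(); print(o['tool_pos']*1000,o['force']); c=cam('scene'); s=cam('top'); w=cloud(c); wt=cloud(s)
# tray rim z>.029 extent along panel normal, and dark rubber, in lateral bins
a=np.radians(-5.4); n=np.array([np.cos(a),np.sin(a)]); l=np.array([-n[1],n[0]])
for nm,cc,W in (('scene',c,w),('top',s,wt)):
    L=cc['frame'].max(-1); z=W[...,2]; D=W[...,:2]@n; Y=W[...,:2]@l
    for y0 in (-.11,-.085,-.06,-.02,.02,.06,.10,.13):
        b=abs(Y-y0)<.006
        rim=b&(z>.029)&(z<.038)&(D>.5)&(D<.66); rub=b&(L<50)&(z>.012)&(z<.023)&(D>.48)&(D<.53)
        print(nm,y0,rim.sum(),np.nanpercentile(D[rim],[3,97])*1000 if rim.sum()>5 else '',rub.sum(),np.percentile(D[rub],[5,95])*1000 if rub.sum()>3 else '')
```

```text
[652.15 -34.69 -17.75] [5.53 0.31 1.2 ]
scene -0.11 0  27 [501.68 507.83]
scene -0.085 291 [513.25 638.08] 0 
scene -0.06 53 [510.86 640.3 ] 0 
scene -0.02 39 [510.9  659.65] 0 
scene 0.02 10 [637.7  640.88] 0 
scene 0.06 11 [638.45 641.09] 0 
scene 0.1 1  0 
scene 0.13 34 [511.03 526.45] 0 
top -0.11 0  15 [499.11 505.06]
top -0.085 200 [511.21 636.2 ] 15 [498.59 525.97]
top -0.06 35 [509.71 632.67] 20 [491.18 504.99]
top -0.02 0  0 
top 0.02 0  0 
top 0.06 0  0 
top 0.1 17 [510.71 631.97] 4 [500.2  504.11]
top 0.13 64 [510.6  637.75] 16 [499.78 527.65]
```

>>> {"api": "servo_tool", "payload": {"series": [[[0.004, 0, 0, 0, 0, 0, 1], [0.008, 0, 0, 0, 0, 0, 1], [0.012, 0, 0, 0, 0, 0, 1], [0.016, 0, 0, 0, 0, 0, 1], [0.02, 0, 0, 0, 0, 0, 1], [0.024, 0, 0, 0, 0, 0, 1], [0.027, 0, 0, 0, 0, 0, 1], [0.03, 0, 0, 0, 0, 0, 1], [0.03, 0, 0, 0, 0, 0, 1]]]}}

```text
time_s: 10.82
tool_pos: [0.6433, -0.0338, -0.0178]
tool_rot: [-180.0, 0.0, 174.5]
force: [5.9, -0.7, 1.5]
grip_width: 0.087
grasp_force: 2.4
```

>>> {"api": "servo_tool", "payload": {"series": [[[0.002, 0, 0, 0, 0, 0, 1], [0.004, 0, 0, 0, 0, 0, 1], [0.006, 0, 0, 0, 0, 0, 1]]]}}

```text
time_s: 11.07
tool_pos: [0.6417, -0.0336, -0.0177]
tool_rot: [180.0, 0.1, 174.5]
force: [4.7, -1.4, 0.9]
grip_width: 0.0871
grasp_force: 2.6
```

>>> {"api": "servo_tool", "payload": {"series": [[[0.002, 0, 0, 0, 0, 0, 1], [0.004, 0, 0, 0, 0, 0, 1], [0.005, 0, 0, 0, 0, 0, 1]]]}}

```text
time_s: 11.32
tool_pos: [0.6403, -0.0335, -0.0177]
tool_rot: [180.0, 0.1, 174.5]
force: [5.3, -1.3, 1.0]
grip_width: 0.0871
grasp_force: 2.9
```

>>> {"api": "servo_tool", "payload": {"series": [[[0.002, 0, 0, 0, 0, 0, 1], [0.004, 0, 0, 0, 0, 0, 1], [0.006, 0, 0, 0, 0, 0, 1]]]}}

```text
time_s: 11.57
tool_pos: [0.6396, -0.0333, -0.0176]
tool_rot: [180.0, 0.2, 174.5]
force: [8.3, -0.6, -1.7]
grip_width: 0.0872
grasp_force: 4.2
```

>>> {"api": "servo_tool", "payload": {"series": [[[0.002, 0, 0, 0, 0, 0, 1], [0.004, 0, 0, 0, 0, 0, 1]]]}}

```text
time_s: 11.73
tool_pos: [0.6391, -0.0333, -0.0174]
tool_rot: [-180.0, 0.3, 174.5]
force: [8.8, -0.1, -1.7]
grip_width: 0.087
grasp_force: 4.8
```

>>> {"api": "servo_tool", "payload": {"series": [[[0.002, 0, 0, 0, 0, 0, 1], [0.004, 0, 0, 0, 0, 0, 1]]]}}

```text
time_s: 11.9
tool_pos: [0.6388, -0.0332, -0.0171]
tool_rot: [-180.0, 0.4, 174.5]
force: [11.2, -0.8, -1.5]
grip_width: 0.0872
grasp_force: 5.5
```

>>> {"api": "servo_tool", "payload": {"series": [[[0.002, 0, 0, 0, 0, 0, 1], [0.004, 0, 0, 0, 0, 0, 1], [0.004, 0, 0, 0, 0, 0, 1]]]}}

```text
time_s: 12.15
tool_pos: [0.6384, -0.0332, -0.0167]
tool_rot: [180.0, 0.5, 174.5]
force: [11.5, 0.4, -1.1]
grip_width: 0.0868
grasp_force: 5.8
```

Run:
```python
from e import *
np.set_printoptions(precision=2,suppress=True)
c=cam('scene'); o=get_obs(); print(o['tool_pos']*1000,o['force'],o['grasp_force'])
s=cam('top'); o=get_obs(); print(o['tool_pos']*1000,o['force'],o['grasp_force'])
w=cloud(c); wt=cloud(s)
a=np.radians(-5.4); n=np.array([np.cos(a),np.sin(a)]); l=np.array([-n[1],n[0]])
for nm,cc,W in (('scene',c,w),('top',s,wt)):
    z=W[...,2]; D=W[...,:2]@n; Y=W[...,:2]@l
    for y0 in (-.09,-.08,-.065,.06,.10,.12,.13,.14):
        b=abs(Y-y0)<.006
        rim=b&(z>.029)&(z<.038)&(D>.48)&(D<.66)
        print(nm,y0,rim.sum(),np.nanpercentile(D[rim],[3,97])*1000 if rim.sum()>5 else '')
```

```text
[638.42 -33.2  -16.72] [11.59 -0.73 -0.98] 5.775880962610245
[638.44 -33.2  -16.69] [12.31 -0.51 -2.29] 5.776768326759338
scene -0.09 232 [500.13 623.4 ]
scene -0.08 174 [498.96 624.94]
scene -0.065 71 [497.76 626.69]
scene 0.06 18 [621.49 627.14]
scene 0.1 4 
scene 0.12 30 [496.34 507.86]
scene 0.13 36 [498.27 624.35]
scene 0.14 79 [498.02 626.28]
top -0.09 212 [499.75 622.89]
top -0.08 119 [498.65 624.86]
top -0.065 36 [496.61 623.03]
top 0.06 0 
top 0.1 29 [496.92 620.7 ]
top 0.12 45 [497.39 624.52]
top 0.13 66 [496.78 625.63]
top 0.14 246 [500.48 622.53]
```

>>> {"api": "servo_tool", "payload": {"series": [[[0.003, 0, 0.001, 0, 0, 0, 1], [0.006, 0, 0.002, 0, 0, 0, 1], [0.006, 0, 0.002, 0, 0, 0, 1]]]}}

```text
time_s: 12.5
tool_pos: [0.638, -0.0332, -0.0167]
tool_rot: [180.0, 0.6, 174.5]
force: [13.1, -0.4, -1.0]
grip_width: 0.0871
grasp_force: 6.7
```

>>> {"api": "servo_tool", "payload": {"series": [[[0.003, 0, 0.001, 0, 0, 0, 1], [0.005, 0, 0.002, 0, 0, 0, 1], [0.005, 0, 0.002, 0, 0, 0, 1], [0.005, 0, 0.002, 0, 0, 0, 1], [0.005, 0, 0.002, 0, 0, 0, 1]]]}}

```text
time_s: 12.92
tool_pos: [0.6378, -0.0331, -0.0167]
tool_rot: [180.0, 0.8, 174.5]
force: [15.0, -1.2, -1.5]
grip_width: 0.0871
grasp_force: 7.6
```

>>> {"api": "servo_tool", "payload": {"series": [[[0, 0, 0, 0, 0, 0, 1], [0, 0, 0, 0, 0, 0, 1], [0, 0, 0, 0, 0, 0, 1], [0, 0, 0, 0, 0, 0, 1], [0, 0, 0, 0, 0, 0, 1], [0, 0, 0, 0, 0, 0, 1]]]}}

```text
time_s: 13.42
tool_pos: [0.6377, -0.0331, -0.0168]
tool_rot: [180.0, 0.8, 174.5]
force: [14.4, -0.9, -1.5]
grip_width: 0.0869
grasp_force: 7.6
```

>>> {"api": "servo_tool", "payload": {"series": [[[-0.005, 0, 0, 0, 0, 0, 1], [-0.01, 0, 0, 0, 0, 0, 1], [-0.015, 0, 0, 0, 0, 0, 1], [-0.02, 0, 0, 0, 0, 0, 1], [-0.025, 0, 0, 0, 0, 0, 1], [-0.03, 0, 0, 0, 0, 0, 1], [-0.05, 0, 0, 0, 0, 0, 1], [-0.08, 0, 0, 0, 0, 0, 1], [-0.12, 0, 0, 0, 0, 0, 1], [-0.12, 0, 0, 0, 0, 0, 1]]]}}

```text
time_s: 14.25
tool_pos: [0.6676, -0.0361, -0.02]
tool_rot: [-180.0, -0.0, 174.5]
force: [0.2, -0.5, -0.3]
grip_width: 0.087
grasp_force: 0.0
```

>>> {"api": "servo_tool", "payload": {"series": [[[0, 0, -0.1, 0, 0, 0, 1], [0, 0, -0.2, 0, 0, 0, 1], [0, 0, -0.3, 0, 0, 0, 1], [0, 0, -0.45, 0, 0, 0, 1], [-0.2, -1, -0.45, 0, 0, 0, 1], [-0.2, -1, -0.45, 0, 0, 0, 1], [-0.2, -1, -0.45, 0, 0, 0, 1], [-0.2, -1, -0.45, 0, 0, 0, 1], [-0.2, -1, -0.45, 0, 0, 0, 1], [-0.2, -1, -0.45, 0, 0, 0, 1], [-0.2, -1, -0.45, 0, 0, 0, 1], [-0.2, -1, -0.45, 0, 0, 0, 1]]]}}

```text
time_s: 15.25
tool_pos: [0.6937, -0.3495, 0.1143]
tool_rot: [-179.7, -0.2, 174.0]
force: [-1.9, -1.4, 0.7]
grip_width: 0.0871
grasp_force: 0.0
```

Run:
```python
from e import *
np.set_printoptions(precision=2,suppress=True)
o=get_obs(); print(o['tool_pos']*1000,o['force'],o['tool_rot'])
for nm in ('scene','top'):
    c=cam(nm); np.savez(nm+'1.npz',**{k:c[k] for k in c if k not in 'oR'})
    W=cloud(c); z=W[...,2]; x=W[...,0]; y=W[...,1]; L=c['frame'].max(-1)
    m=(L<42)&(z>.004)&(z<.026)&(x>.52)&(x<.6)&(y>-.17)&(y<.05)
    k,l,s,ce=cv2.connectedComponentsWithStats(m.astype(np.uint8))
    for i in range(1,k):
        if s[i,4]>60: q=W[l==i]; print(nm,s[i],np.percentile(q[:,2],[50,95]),cv2.minAreaRect((q[:,:2]*1000).astype(np.float32)))
    if nm=='top': cv2.imwrite('pics/t4.png',cv2.resize(c['frame'][120:320,230:430],None,fx=3,fy=3)[:,:,::-1])
```

```text
[ 693.68 -349.5   114.34] [-1.92 -1.42  0.69] [-179.72   -0.23  174.02]
scene [282 281  46   9 283] [0.01 0.02] ((562.4800415039062, -69.38812255859375), (89.19612884521484, 15.887264251708984), 73.48550415039062)
top [328 178  40  15 258] [0.01 0.02] ((560.4796752929688, -70.2659912109375), (89.55757141113281, 17.588062286376953), 76.1662368774414)
```

View pics/t4.png

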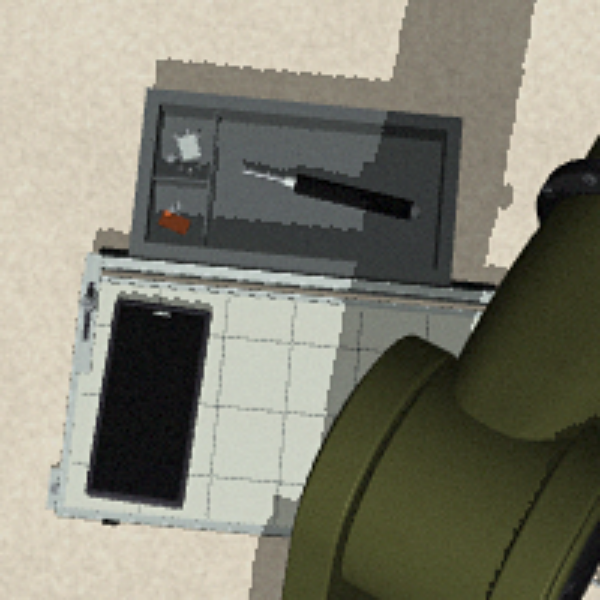

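Tray lies snug on the fence (crop corners (148,88),(462,117),(449,283),(132,250)); driver handle runs (297,185)-(415,212), tip toward the divider.

Run:
```python
from e import *
np.set_printoptions(precision=2,suppress=True)
def ld(n):
    c=dict(np.load(f'{n}1.npz')); c['R']=Rot.from_euler('xyz',c['rotation'],degrees=True).as_matrix(); c['o']=c['origin']; return c
T,S=ld('top'),ld('scene')
r=quad(T,[(279.3,149.3),(384,159),(379.7,214.3),(274,203.3)],.034); print(*r[1:],r[1].mean(0))
g=lambda c:cv2.cvtColor(c['frame'],cv2.COLOR_RGB2LAB)[...,0].astype(np.float32)
p,v,k=line(g(T),(248,291.5),(315,298),r=3); A,B=[ray(T,*(p+t*v),.022)[:2]*1000 for t in (-30,30)]; e=B-A; print('panel near',k,A,B,np.degrees(np.arctan2(e[1],e[0])))
# handle: dark blob centroid & axis in each image; cast on z=.010 ; two-view triangulate centroid
res={}
for n,c,(u0,u1,v0,v1) in (('T',T,(322,375,172,198)),('S',S,(275,335,272,300))):
    m=np.zeros((480,640),np.uint8); m[v0:v1,u0:u1]=c['frame'].max(-1)[v0:v1,u0:u1]<38
    cn=max(cv2.findContours(m,0,2)[0],key=cv2.contourArea); (cx,cy),s,a=cv2.minAreaRect(cn)
    ln=cv2.fitLine(cn,cv2.DIST_L2,0,.01,.01).ravel(); hl=max(s)/2; d=ln[:2]
    E=[ray(c,cx+k*hl*d[0],cy+k*hl*d[1],.012) for k in(-1,1)]; e=E[1]-E[0]
    print(n,cx,cy,s,'ends',E[0]*1000,E[1]*1000,'len',np.linalg.norm(e)*1000,'ang',np.degrees(np.arctan2(e[1],e[0])))
    res[n]=c['R']@[(cx-c['cx'])/c['fx'],(cy-c['cy'])/c['fy'],1]
s=np.linalg.lstsq(np.array([res['T'],-res['S']]).T,S['o']-T['o'],rcond=None)[0]
print('handle centre',(T['o']+s[0]*res['T'])*1000,(S['o']+s[1]*res['S'])*1000)
```

```text
[[ 638.65   86.34]
 [ 615.37 -151.93]
 [ 483.98 -139.28]
 [ 506.58   99.44]] [239.41 132.   239.79 132.71] [-95.58 174.5   84.59  -5.66] [np.float64(1.0), np.float64(1.0), np.float64(1.0), np.float64(0.87)] [561.15 -26.36]
panel near 0.9666666666666667 [315.8  141.34] [303.7   11.44] -95.31839132887563
T 347.4570617675781 185.18026733398438 (39.329166412353516, 6.531698703765869) ends [569.25 -26.35  12.  ] [ 549.69 -113.75   12.  ] len 89.56251325495708 ang -102.61660473964217
S 304.5 285.5 (7.0, 45.0) ends [ 549.52 -112.12   12.  ] [576.8 -27.1  12. ] len 89.28311112264157 ang 72.20792166598783
handle centre [560.38 -70.3    8.49] [560.68 -69.01   8.48]
```

```bash
python3 - <<'E'
from h import *
o=get_obs(); print(o['tool_pos'],o['tool_rot'])
E
python3 go.py .697 -.348 .115 174.5 .5605 -.0698 .115 76.5
```

```text
[ 0.69419124 -0.34658145  0.1140634 ] [-179.85569471   -0.23611049  174.04741794]
(array([0.5418, 0.8795, 0.    ]), 'wz', 0.5444)
```

>>> {"api": "servo_tool", "payload": {"series": [[[0.54, 0.88, 0, 0, 0, 0.54, 0.5], [0.54, 0.88, 0, 0, 0, 0.54, 0.5], [0.54, 0.88, 0, 0, 0, 0.54, 0.5], [0.54, 0.88, 0, 0, 0, 0.54, 0.5], [0.54, 0.88, 0, 0, 0, 0.54, 0.5], [0.54, 0.88, 0, 0, 0, 0.54, 0.5], [0.54, 0.88, 0, 0, 0, 0.54, 0.5], [0.54, 0.88, 0, 0, 0, 0.54, 0.5], [0.54, 0.88, 0, 0, 0, 0.54, 0.5], [0.54, 0.88, 0, 0, 0, 0.54, 0.5], [0.54, 0.88, 0, 0, 0, 0.54, 0.5], [0.54, 0.88, 0, 0, 0, 0.54, 0.5]]]}}

```text
time_s: 16.35
tool_pos: [0.5606, -0.0595, 0.1155]
tool_rot: [-179.9, -0.1, 89.5]
force: [-0.4, -0.0, 0.0]
grip_width: 0.0439
grasp_force: 0.0
```

>>> {"api": "servo_tool", "payload": {"series": [[[0, 0, 0, 0, 0, 0.09, 0.5], [0, 0, 0, 0, 0, 0.09, 0.5], [0, 0, 0, 0, 0, 0.09, 0.5], [0, 0, 0, 0, 0, 0.09, 0.5], [0, 0, 0, 0, 0, 0.09, 0.5]]]}}

```text
time_s: 16.77
tool_pos: [0.561, -0.0604, 0.1155]
tool_rot: [-179.9, -0.0, 73.7]
force: [-0.5, -0.1, -0.2]
grip_width: 0.0436
grasp_force: 0.0
```

```bash
python3 go.py .561 -.0604 .1155 73.7 .5605 -.0698 0.0 76.5
```

```text
(array([-0.0305,  0.0072,  0.385 ]), 'wz', -0.0156)
```

>>> {"api": "servo_tool", "payload": {"series": [[[-0.03, 0.007, 0, 0, 0, -0.016, 0.5], [-0.03, 0.007, 0.1, 0, 0, -0.016, 0.5], [-0.03, 0.007, 0.2, 0, 0, -0.016, 0.5], [-0.03, 0.007, 0.3, 0, 0, -0.016, 0.5], [-0.03, 0.007, 0.36, 0, 0, -0.016, 0.5], [-0.03, 0.007, 0.385, 0, 0, -0.016, 0.5], [-0.03, 0.007, 0.385, 0, 0, -0.016, 0.5], [-0.03, 0.007, 0.385, 0, 0, -0.016, 0.5]]]}}

```text
time_s: 17.43
tool_pos: [0.5616, -0.0711, 0.0009]
tool_rot: [180.0, -0.0, 76.4]
force: [1.0, -0.6, 0.9]
grip_width: 0.0435
grasp_force: 0.0
```

Run:
```python
from e import *
np.set_printoptions(precision=4,suppress=True)
o=get_obs(); print(o['tool_pos'],o['tool_rot'],o['force'])
c=cam('scene'); w=cloud(c); cv2.imwrite('pics/s5.png',cv2.resize(c['frame'][200:340,220:420],None,fx=4,fy=4)[:,:,::-1])
```

```text
[ 0.5616 -0.0711  0.0009] [179.9805  -0.0103  76.407 ] [ 1.0206 -0.6244  0.9424]
```

View pics/s5.png

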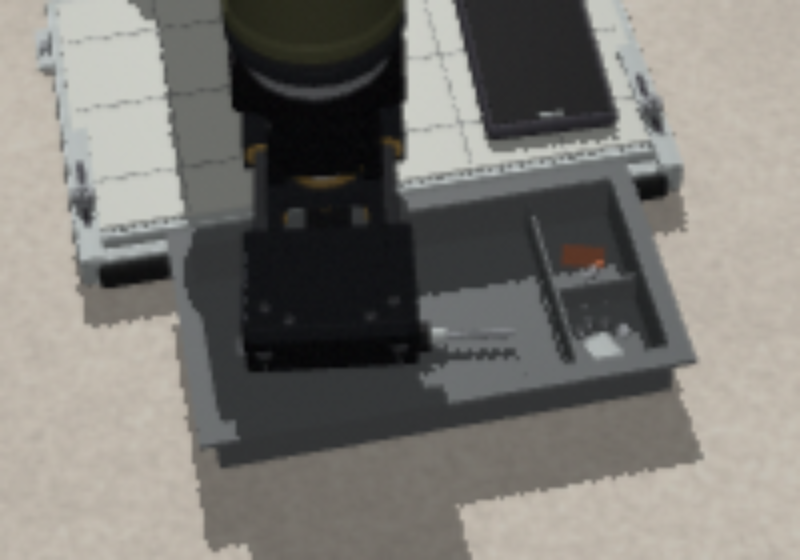

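The gripper stands centred over the handle (crop (330,300)), fingers inside the tray walls. I'll go down.

>>> {"api": "servo_tool", "payload": {"series": [[[0, 0, 0.03, 0, 0, 0, 0.5], [0, 0, 0.06, 0, 0, 0, 0.5], [0, 0, 0.08, 0, 0, 0, 0.5], [0, 0, 0.09, 0, 0, 0, 0.5], [0, 0, 0.1, 0, 0, 0, 0.5], [0, 0, 0.107, 0, 0, 0, 0.5], [0, 0, 0.107, 0, 0, 0, 0.5]]]}}

```text
time_s: 18.07
tool_pos: [0.5609, -0.0713, -0.0322]
tool_rot: [-180.0, 0.0, 76.4]
force: [-0.8, -1.2, 0.7]
grip_width: 0.0438
grasp_force: 0.0
```

>>> {"api": "servo_tool", "payload": {"series": [[[0, 0, 0.003, 0, 0, 0, 0.3], [0, 0, 0.003, 0, 0, 0, 0.2], [0, 0, 0.003, 0, 0, 0, 0.1], [0, 0, 0.003, 0, 0, 0, 0.05], [0, 0, 0.003, 0, 0, 0, 0.05], [0, 0, 0.003, 0, 0, 0, 0.05]]], "grip_force": 12}}

```text
time_s: 18.57
tool_pos: [0.5613, -0.0713, -0.0325]
tool_rot: [180.0, -0.0, 76.4]
force: [0.6, -0.5, -0.1]
grip_width: 0.0136
grasp_force: 12.0
```

>>> {"api": "servo_tool", "payload": {"series": [[[0, 0, -0.01, 0, 0, 0, 0.05], [0, 0, -0.03, 0, 0, 0, 0.05], [0, 0, -0.07, 0, 0, 0, 0.05], [0, 0, -0.14, 0, 0, 0, 0.05], [0, 0, -0.22, 0, 0, 0, 0.05], [0, 0, -0.3, 0, 0, 0, 0.05], [0, 0, -0.35, 0, 0, 0, 0.05], [0, 0, -0.35, 0, 0, 0, 0.05], [0, 0, -0.35, 0, 0, 0, 0.05]]]}}

```text
time_s: 19.32
tool_pos: [0.5621, -0.0713, 0.0739]
tool_rot: [179.8, -0.1, 76.4]
force: [-0.4, -1.0, -0.8]
grip_width: 0.0139
grasp_force: 12.0
```

```bash
python3 - <<'E'
from e import *
np.set_printoptions(precision=4,suppress=True)
o=get_obs(); print(o['tool_pos'],o['tool_rot'],o['force'],o['grip_width'],o['grasp_force'])
E
python3 go.py .5613 -.0713 .0725 76.4 .4345 -.090 .0725 84.6
```

```text
[ 0.5621 -0.0713  0.0739] [179.8442  -0.0712  76.3594] [-0.3967 -1.0318 -0.7562] 0.013860816755827487 11.999688281212002
(array([-0.16  , -0.3962, -0.    ]), 'wz', -0.0456)
```

Still held (13.9 mm). I'll carry it over the panel, in moderate steps.

>>> {"api": "servo_tool", "payload": {"series": [[[-0.03, -0.06, 0, 0, 0, -0.006, 0.05], [-0.06, -0.14, 0, 0, 0, -0.015, 0.05], [-0.1, -0.23, 0, 0, 0, -0.025, 0.05], [-0.13, -0.32, 0, 0, 0, -0.035, 0.05], [-0.15, -0.37, 0, 0, 0, -0.043, 0.05], [-0.16, -0.396, 0, 0, 0, -0.046, 0.05], [-0.16, -0.396, 0, 0, 0, -0.046, 0.05], [-0.16, -0.396, 0, 0, 0, -0.046, 0.05], [-0.16, -0.396, 0, 0, 0, -0.046, 0.05]]]}}

```text
time_s: 20.07
tool_pos: [0.4356, -0.0897, 0.0725]
tool_rot: [179.9, 0.0, 84.6]
force: [-0.4, -0.4, -0.2]
grip_width: 0.0138
grasp_force: 12.0
```

>>> {"api": "servo_tool", "payload": {"series": [[[0, 0, 0.08, 0, 0, 0, 0.05], [0, 0, 0.16, 0, 0, 0, 0.05], [0, 0, 0.22, 0, 0, 0, 0.05], [0, 0, 0.25, 0, 0, 0, 0.05], [0, 0, 0.26, 0, 0, 0, 0.05], [0, 0, 0.26, 0, 0, 0, 0.05], [0, 0, 0.26, 0, 0, 0, 0.05]]]}}

```text
time_s: 20.65
tool_pos: [0.4355, -0.0901, -0.005]
tool_rot: [179.9, 0.0, 84.6]
force: [0.0, 0.1, -0.0]
grip_width: 0.0138
grasp_force: 12.0
```

Run:
```python
from e import *
np.set_printoptions(precision=4,suppress=True)
o=get_obs(); print(o['tool_pos'],o['tool_rot'],o['force'],o['grip_width'],o['grasp_force'])
c=cam('scene'); w=cloud(c)
m=(c['frame'].max(-1)<45)&(w[...,0]>.4)&(w[...,0]<.48)&(w[...,1]>-.16)&(w[...,1]<-.03)&(w[...,2]<.05)&(w[...,2]>.02)
q=w[m]; print(len(q),q.min(0),q.max(0))
cv2.imwrite('pics/s6.png',cv2.resize(c['frame'][160:330,220:420],None,fx=3.5,fy=3.5)[:,:,::-1])
```

```text
[ 0.4355 -0.0901 -0.005 ] [179.9337   0.0218  84.6458] [ 0.0448  0.1112 -0.0419] 0.013818475014124698 11.999750338727608
19 [ 0.4285 -0.1328  0.0228] [ 0.45   -0.054   0.0485]
```

View pics/s6.png

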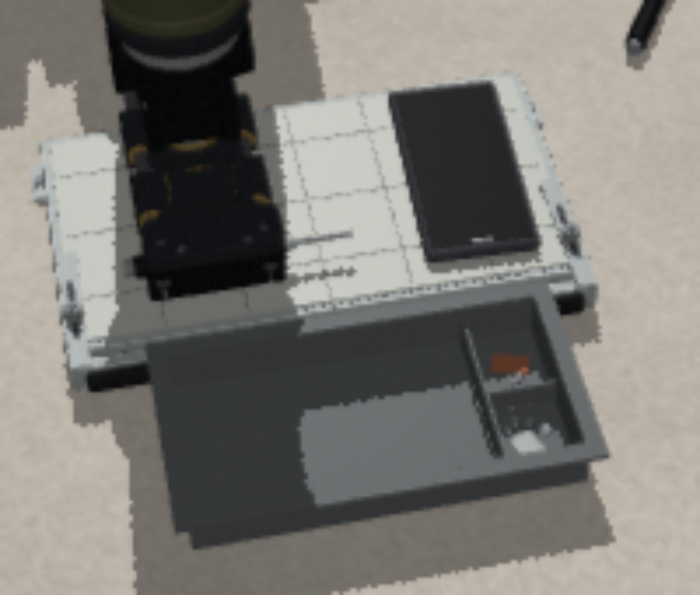

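The driver hangs over the free part of the panel, tip at crop (350,235), well clear of the phone (edge 390). I'll lower slowly.

>>> {"api": "servo_tool", "payload": {"series": [[[0, 0, 0.005, 0, 0, 0, 0.05], [0, 0, 0.01, 0, 0, 0, 0.05], [0, 0, 0.015, 0, 0, 0, 0.05], [0, 0, 0.02, 0, 0, 0, 0.05], [0, 0, 0.023, 0, 0, 0, 0.05], [0, 0, 0.025, 0, 0, 0, 0.05], [0, 0, 0.025, 0, 0, 0, 0.05]]]}}

```text
time_s: 21.28
tool_pos: [0.4343, -0.0899, -0.0133]
tool_rot: [-180.0, 0.0, 84.6]
force: [-0.1, -0.1, -0.0]
grip_width: 0.0138
grasp_force: 12.0
```

>>> {"api": "servo_tool", "payload": {"series": [[[0, 0, 0.002, 0, 0, 0, 0.05], [0, 0, 0.003, 0, 0, 0, 0.05], [0, 0, 0.003, 0, 0, 0, 0.05]]]}}

```text
time_s: 21.53
tool_pos: [0.4344, -0.0899, -0.0136]
tool_rot: [-180.0, -0.0, 84.6]
force: [-1.6, 0.8, 4.9]
grip_width: 0.0136
grasp_force: 12.0
```

>>> {"api": "servo_tool", "payload": {"series": [[[0, 0, 0, 0, 0, 0, 0.18], [0, 0, 0, 0, 0, 0, 0.22], [0, 0, 0, 0, 0, 0, 0.3], [0, 0, 0, 0, 0, 0, 0.4], [0, 0, -0.01, 0, 0, 0, 0.4], [0, 0, -0.05, 0, 0, 0, 0.4], [0, 0, -0.12, 0, 0, 0, 0.4], [0, 0, -0.25, 0, 0, 0, 0.4], [0, 0, -0.4, 0, 0, 0, 0.4], [0, 0, -0.5, 0, 0, 0, 0.4], [0, 0, -0.5, 0, 0, 0, 0.4]]]}}

```text
time_s: 22.45
tool_pos: [0.4393, -0.0904, 0.143]
tool_rot: [179.3, -0.1, 84.6]
force: [1.1, 0.1, -0.9]
grip_width: 0.035
grasp_force: 0.0
```

>>> {"api": "servo_tool", "payload": {"series": [[[-0.9, 0, 0, 0, 0, 0, 0.4], [-0.9, 0, 0, 0, 0, 0, 0.4], [-0.9, 0, 0, 0, 0, 0, 0.4], [-0.9, 0, 0, 0, 0, 0, 0.4], [-0.9, 0, 0, 0, 0, 0, 0.4], [-0.9, 0, 0, 0, 0, 0, 0.4], [-0.9, 0, 0, 0, 0, 0, 0.4], [-0.9, 0, 0, 0, 0, 0, 0.4], [-0.9, 0, 0, 0, 0, 0, 0.4]]]}}

```text
time_s: 23.2
tool_pos: [0.4083, -0.3599, 0.1357]
tool_rot: [-179.9, 0.0, 84.5]
force: [0.3, 0.8, -0.4]
grip_width: 0.0349
grasp_force: 0.0
```

Run:
```python
from e import *
np.set_printoptions(precision=2,suppress=True)
o=get_obs(); print(o['tool_pos'],o['force'])
c=cam('top'); s=cam('scene')
r=quad(c,[(279.3,149.3),(384,159),(379.7,214.3),(274,203.3)],.034); print(r[3],r[4],r[1].mean(0))
for n,k in (('T',c),('S',s)):
    W=cloud(k); m=(k['frame'].max(-1)<45)&(W[...,0]>.38)&(W[...,0]<.48)&(W[...,1]>-.17)&(W[...,1]<0)&(W[...,2]>.022)&(W[...,2]<.05)
    q=W[m]; print(n,len(q),np.percentile(q[:,2],[5,50,95])*1000,cv2.minAreaRect((q[:,:2]*1000).astype(np.float32)) if len(q) else '')
    if n=='T':
        P=W[(W[...,2]>.016)&(W[...,2]<.028)&(W[...,0]>.28)&(W[...,0]<.5)&(abs(W[...,1])<.2)]; print('panel',cv2.minAreaRect((P[:,:2]*1000).astype(np.float32)))
```

```text
[ 0.41 -0.36  0.14] [ 0.31  0.82 -0.45]
[-95.51 174.53  84.59  -5.55] [np.float64(1.0), np.float64(1.0), np.float64(1.0), np.float64(0.92)] [561.17 -26.36]
T 267 [27.68 32.94 37.75] ((433.5401306152344, -88.09519958496094), (89.5481948852539, 15.184708595275879), 84.32982635498047)
panel ((405.48419189453125, -17.702438354492188), (321.12860107421875, 206.66531372070312), 85.16043853759766)
S 267 [28.16 34.07 38.15] ((436.60540771484375, -88.2225341796875), (89.27174377441406, 15.789504051208496), 85.42784118652344)
```

Tray is unmoved and square, and the driver lies flat on the panel (handle centre (434,-88), top about 36 mm).

```bash
python3 -c "
from h import *
print(env.sign_off())"
```

```text
the job is handed in; nothing more can be done
None
```

The job is handed in, with no verdict returned: the tray was pulled snug and square against the fence (about 10 N estimated on the rubber), and the screwdriver lies flat and released on the panel beside the phone. The first pull passed over the rim without contact because the reported tool height reads about 39 mm low.

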